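# Prop the reagent cool box open on its stay

## Robot

A 6-joint arm with a two-finger parallel gripper is mounted at the origin on the work surface. World frame = base frame: x ahead of the robot, y to its left, z up, the work surface at z = 0. Lengths are in mm, angles in rad, forces in N, time in s.
With the tool pointing down it reaches from about 350 to 975 mm from the base axis. Payload 7.1 kg.
Tool frame: the origin (TCP) lies on the centre line of the jaws, within the pads' length; the fingertips stand 25 mm ahead of it and the grasp point (between the pads) lies 6 mm ahead of it (ctrl.tip_extent is the distance from the TCP to the fingertips, in mm); x points along the fingers, y is the direction in which the jaws open and shut, and the axes are right-handed (so a half turn about x gives the same grasp; the last joint's range is limited). The gripper opens to 88 mm and grips with 3 to 60 N. Pads are 20 mm wide; open, the fingers measure 115 mm over their backs; the gripper's body (75 mm by 178 mm) begins 61 mm behind the grasp point.
Start: joints at [1.31, 0.423, 1.63, -0, 1.089, -0.019], TCP at [149.625, 606.809, 247.675] pointing down, gripper open.
Joint ranges: [-3, 3], [-0.9, 2.11], [0.09, 2.58], [-1.31, 4.45], [0.11, 2.69], [-2.54, 2.54]. Speed limits (rad/s): [2.39, 2.39, 3.01, 3.14, 3.14, 3.14].

## Interface

Orientations are given as a rotation vector (axis times angle).
In Python, from workcell import ctrl gives the robot as it stands. The module is installed in compiled form; this text tells all that it offers.
- The arm moves only by the tool carry_out, never from a script. Its argument "commands" is a list of rows, each a list of 6 numbers: the shift along the tool's x, y, z in m, then the turn, a rotation vector about the tool's x, y, z in degrees. In form: [[tx, ty, tz, rx, ry, rz], ...]. A call has 1 to 8 rows; each row shifts and turns the pose as measured when the row begins, along the tool's axes as they then stand; what a row does not reach is not made up. A row lasts 1/8 s, in which the tool goes at most 62.5 mm and 10.7 degrees, less where a joint would pass 70% of its speed; a pose out of reach is approached as far as the arm can. A call with a gripper value outside its range is refused whole. "grip" is the closure, from 0 (fully open) to 1 (shut), set as the call begins (left out, the last holds). The fingers move at their own pace and stop on an object; the grip force is fixed at half the most. Time passes only in rows, so rows that do not move let the fingers close. It gives the time, the measured TCP pose, the force and the opening at its end, in the units of the state.
- ctrl.get_obs(): the state, without advancing time (a new reading comes with each control period).
- ctrl.get_image(name): name is "side" or "top" or "wrist"; returns a dict with "pixels" (400x640x3 uint8, blue, green, red), "intrinsics" (3x3 intrinsics, pixels), "rvec" (rotation vector, rad) and "tvec" (3), from world to camera coordinates, as OpenCV has them. Camera axes: x right, y down, z forward; pixel columns grow to the right and rows downward; lengths in mm; the calibration is good to about 2 mm. The wrist camera is an equidistant fisheye: a pixel r from the principal point sees the ray r / f radians off the axis. A picture is of the moment at which its call begins. There is no depth.
- ctrl.close_job(): hands the job in, once; it reports no verdict.
The state is a dict: "t": time; "qpos": joint angles; "qvel": joint speeds; "joint_torque": joint torques, N m; "ee_pos": TCP position; "orientation": TCP orientation; "ft_force": force on the tool from outside, world axes, zero at the start; "moment": the same for the moment, N m; "width": finger opening in mm.
Only numpy, scipy, OpenCV 4.12 (cv2) and the standard library are available. Lean on these libraries where they do the work, as an engineer would, in place of code of your own. Each camera call takes 0.05 s, during which the arm holds its last target. There are 200 camera calls.

## Task

Lift the lid of the larger cool box, the one with a steel stay rod along its left side as the robot sees it, by the black tab until the stay drops into its notch, then let the lid back down onto the stay and let go, so that it stands propped open. Leave the smaller box shut.

Things in the scene. Friction and masses are not known exactly. Their poses are not given: they have to be found in the camera images.
- cool_lid_grip (a point): Grip point of the black tab (16 mm thick in y, 26 mm in x) standing 45 mm up from the grey lid of the larger white box, mid front edge; point 30 mm above the lid, 15 mm below the tab's top. Axes turn with the lid; shut: x level from tab to hinge, y along the hinge, z up. The hinge line is 174 mm ahead in x, 42 mm below. Fingers closing along y; the tab may turn between them, tool pointing down.
- cool_lid (a joint): Opening angle of the lid of the larger box (fixed; 190 mm deep, 240 wide, 130 high; lid 12 mm thick, hinged along its far upper edge, 0.2 to 0.4 kg), rad: 0 shut, 1.1 fully open at a stop. Damped hinge; unless propped the lid sinks shut by itself. On its stay it rests at 0.72 to 0.77.
- stay (a joint): Angle to the lid, rad, of the stay: a steel rod, 136 mm, hung on the left (+y) edge of the larger lid. 0 folded (lid shut), 0.4 to 0.6 carrying the lid. It swings freely: as the lid rises its roller foot runs along a rail on the box's left wall; with the lid past 0.88 rad it drops by itself over the notch, and the lid, lowered from 0.95 to 1.05 rad, rests on it. It needs no touching.
- spare_lid (a joint): Opening angle, rad, of the lid of the smaller box: 170 mm deep, 140 wide, 100 high, the same white and grey, with the same black tab but no stay. Either box may stand on the left. 0 shut; leave it shut.
Mind the look-alikes: they are no part of the job. What is shaped like the part that bears spare_lid but turquoise is not meant.

How it is judged:
By the outcome, as a careful person would: the job done as asked, in the order asked, and still so for the second after the job is handed in, with the robot touching nothing.
It also fails if it takes over 40 s, if anything falls off the work surface, if the arm or the gripper's body presses on something with over 40 N, if the wrist force passes 120 N, or if a joint passes its speed limit or range.

## Working session

There is one attempt and no reset: what is moved stays moved. The work goes in short steps, Python scripts to look and compute and a tool call to move; the robot and the scene stay as the last step left them, time stands still between calls to the robot, and variables do not carry over. Pictures are saved under pics/ and viewed, about 8 in all and at most 12, crops included, and the job is handed in when it is done.

Besides the shell and the picture viewer there is one more tool, called after "Call:" as name(argument=value, ...) on one line, values as JSON. carry_out: Moves the arm, as the interface text tells. Its arguments: {"type":"object","properties":{"commands":{"type":"array"},"grip":{"type":"number"}},"required":["commands"]}

```bash
mkdir -p pics; cat > h.py <<'E'
import numpy as np, cv2
from workcell import ctrl
from scipy.spatial.transform import Rotation as R
def grab(n,f):
    im=ctrl.get_image(n); cv2.imwrite(f'pics/{f}.png',im['pixels']); np.savez(f'pics/{f}.npz',**im); return im
def ray(im,u,v):
    K=np.array(im['intrinsics']);M=R.from_rotvec(np.array(im['rvec']).ravel()).as_matrix()
    d=M.T@np.linalg.inv(K)@[u,v,1]; return -M.T@np.array(im['tvec']).ravel(), d
def onz(im,u,v,z):
    c,d=ray(im,u,v); return c+d*(z-c[2])/d[2]
def proj(im,p):
    return cv2.projectPoints(np.array(p,float).reshape(-1,1,3),np.array(im['rvec'],float),np.array(im['tvec'],float),np.array(im['intrinsics'],float),None)[0].reshape(-1,2)
E
python3 - <<'E'
from h import *
grab('top','top0');grab('side','side0')
o=ctrl.get_obs();print(o)
print(R.from_rotvec(o['orientation']).as_matrix().round(3))
E
```

```text
{'t': 0.1, 'qpos': array([ 1.31000006e+00,  4.23786789e-01,  1.63060815e+00, -2.18149669e-05,
        1.08862233e+00, -1.89880490e-02]), 'qvel': array([ 0.00085484, -0.00248569, -0.00256122,  0.00087319, -0.0013766 ,
        0.00134549]), 'joint_torque': array([ 5.33441726e-04, -5.45612097e+01, -2.74323481e+01,  6.46149111e-02,
        1.87499088e-02, -1.95877328e-05]), 'ee_pos': array([149.5118168 , 606.36255685, 246.96758208]), 'orientation': array([ 0.18871655,  1.56262745, -0.19094119]), 'ft_force': array([ 0.11249037, -0.13251352,  0.24019191]), 'moment': array([ 0.04177535, -0.01736778,  0.01341213]), 'width': 87.59047252380456}
[[-0.     0.239  0.971]
 [-0.001  0.971 -0.239]
 [-1.    -0.001 -0.   ]]
```

View pics/top0.png

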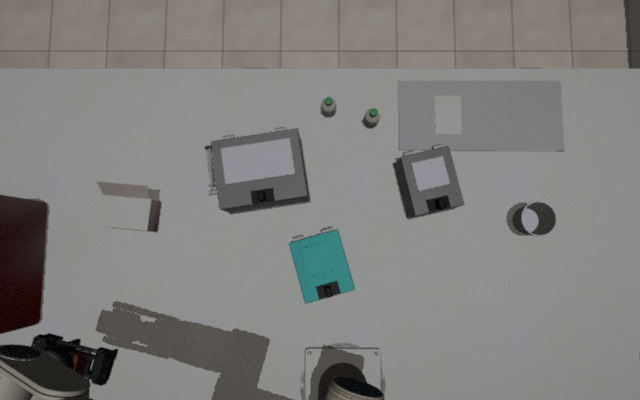

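View pics/side0.png

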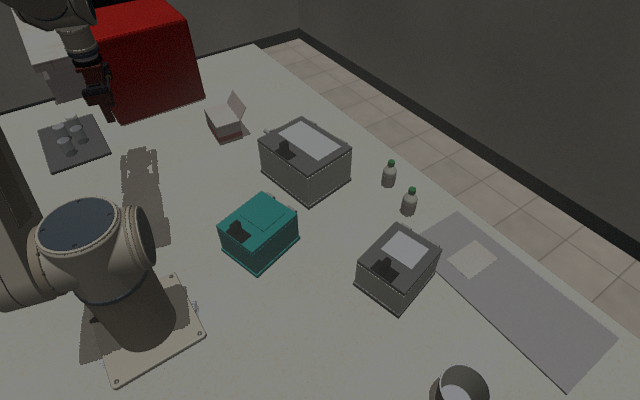

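The top image shows three candidates for the tab:
- large grey-lid box, tab at (262,196), rod on its left at (212,170)
- small grey-lid box, tab at (438,204), no rod
- turquoise box, tab at (328,291)

I choose (262,196) and will check it in a close crop.

```bash
python3 - <<'E'
from h import *
t=dict(np.load('pics/top0.npz'));s=dict(np.load('pics/side0.npz'))
a=cv2.resize(t['pixels'][115:225,195:320],None,fx=4,fy=4,interpolation=cv2.INTER_CUBIC)
b=cv2.resize(s['pixels'][105:215,245:365],None,fx=4,fy=4,interpolation=cv2.INTER_CUBIC)
b=b[:440];c=np.hstack([a,b])
c=cv2.convertScaleAbs(c,alpha=1.6)
c=cv2.resize(c,(800,int(c.shape[0]*800/c.shape[1])));print(c.shape)
cv2.imwrite('pics/crop0.png',c)
E
```

```text
(359, 800, 3)
```

View pics/crop0.png

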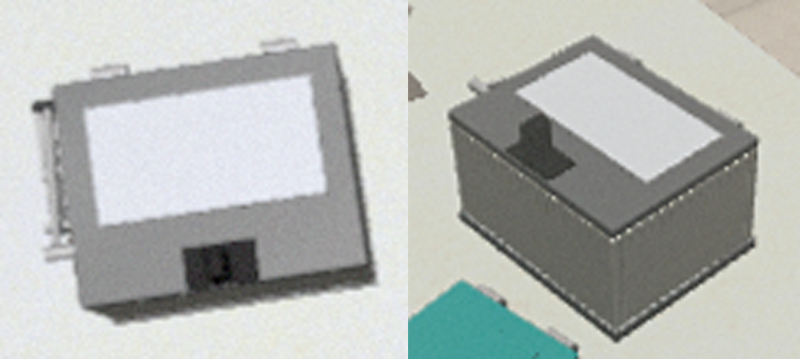

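The crop confirms the choice: a steel rod hangs on the left of the large lid (top crop, x≈45), and the black tab stands on a dark plate at mid front edge, at crop (221,265).

```bash
python3 - <<'E'
from h import *
t=dict(np.load('pics/top0.npz'));s=dict(np.load('pics/side0.npz'))
T=[(52,87),(333,44),(370,265),(80,305),(221,265)];S=[(592,38),(757,143),(615,233),(452,117)]
T=[(u/3.265+195,v/3.265+115) for u,v in T];S=[((u-408)/3.265+245,v/3.265+105) for u,v in S]
for z in(130,142):
  a=np.array([onz(t,*p,z) for p in T]);b=np.array([onz(s,*p,z) for p in S])
  print(z,a.round(0)[:,:2].tolist(),b.round(0)[:,:2].tolist())
  for q in(a,b):
    ax=(q[0]+q[1]-q[2]-q[3])[:2];ay=(q[0]+q[3]-q[1]-q[2])[:2]
    print(np.degrees(np.arctan2(ax[1],ax[0])),np.degrees(np.arctan2(-ay[0],ay[1])),np.hypot(*ax)/2,np.hypot(*ay)/2,q[:4].mean(0))
u,v=(538-408)/3.265+245,117/3.265+105
print(onz(s,u,v,187))
E
```

```text
130 [[683.0, 367.0], [721.0, 130.0], [533.0, 98.0], [499.0, 338.0], [533.0, 222.0]] [[690.0, 370.0], [724.0, 131.0], [542.0, 104.0], [504.0, 335.0]]
9.428152840997774 8.597455898126604 188.54515752013873 241.29841709064996 [608.97440813 233.28915994 130.        ]
9.694968555136386 8.824119839721359 186.58080449629628 237.82537863590906 [615.08287199 235.01719011 130.        ]
142 [[680.0, 364.0], [718.0, 130.0], [532.0, 97.0], [498.0, 335.0], [531.0, 220.0]] [[681.0, 355.0], [714.0, 120.0], [536.0, 93.0], [497.0, 320.0]]
9.428152840997782 8.597455898126574 186.72020777157024 238.96286261981967 [606.89411387 231.4468785  142.        ]
9.694968555136368 8.824119839721362 183.67545857162773 234.1220770209977 [607.02476043 221.98421898 142.        ]
[537.873426   220.84749993 187.        ]
```

Call:
carry_out(commands=[[0, -0.03, 0.049, 0, 0, 0], [0, -0.03, 0.049, 0, 0, 0], [0, -0.03, 0.049, 0, 0, 0], [0, -0.03, 0.049, 0, 0, 0], [0, -0.03, 0.049, 0, 0, 0], [0, -0.03, 0.049, 0, 0, 0], [0, -0.03, 0.049, 0, 0, 0], [0, -0.03, 0.049, 0, 0, 0]], grip=0)

```text
t: 1.1
ee_pos: [479.3, 272.5, 245.1]
orientation: [0.182, 1.564, -0.186]
ft_force: [0.9, -0.1, 0.0]
width: 87.5
```

Call:
carry_out(commands=[[0, 0, 0, -8, 0, 0], [0, 0, 0, -8, 0, 0], [0, 0, 0, -7, 0, 0], [0, 0, 0, 0, 0, 0]])

```text
t: 1.6
ee_pos: [482.0, 267.7, 243.7]
orientation: [-0.137, 1.571, 0.131]
ft_force: [-0.1, 0.4, 0.2]
width: 87.8
```

```bash
cat >> h.py <<'E'
def tab_target(P):
    o=ctrl.get_obs();M=R.from_rotvec(o['orientation']).as_matrix()
    print('t',o['t'],'pos',o['ee_pos'].round(1),'F',o['ft_force'].round(1),'w',o['width'].round(1),'toolz yaw',np.degrees(np.arctan2(M[1,2],M[0,2])).round(2),'M',M.round(3).tolist())
    print('tool-frame shift mm',(M.T@(np.array(P)-o['ee_pos'])).round(1))
E
python3 - <<'E'
from h import *
tab_target([532,220.5,166]); w=grab('wrist','w1')
print(w['intrinsics'],w['rvec'],w['tvec'])
E
```

```text
Traceback (most recent call last):
  File "h.py", line 15, in tab_target
    print('t',o['t'],'pos',o['ee_pos'].round(1),'F',o['ft_force'].round(1),'w',o['width'].round(1),'toolz yaw',np.degrees(np.arctan2(M[1,2],M[0,2])).round(2),'M',M.round(3).tolist())
                                                                               ^^^^^^^^^^^^^^^^
AttributeError: 'float' object has no attribute 'round'
```

```bash
sed -i "s/o\['width'\].round(1)/o['width']/" h.py
python3 - <<'E'
from h import *
tab_target([532,220.5,166]); w=grab('wrist','w1')
print(w['intrinsics'],w['rvec'],w['tvec'])
E
```

```text
t 1.6 pos [482.  267.7 243.7] F [-0.1  0.4  0.2] w 87.75061302332905 toolz yaw 9.77 M [[-0.004, -0.17, 0.985], [-0.004, 0.985, 0.17], [-1.0, -0.003, -0.004]]
tool-frame shift mm [ 77.7 -54.7  41.6]
[[309.70691629   0.         313.64989554]
 [  0.         309.70691629 200.2253934 ]
 [  0.           0.           1.        ]] [-1.89529475 -2.25191416 -0.31380419] [-182.02587064 -532.45536881  244.63037274]
```

View pics/w1.png

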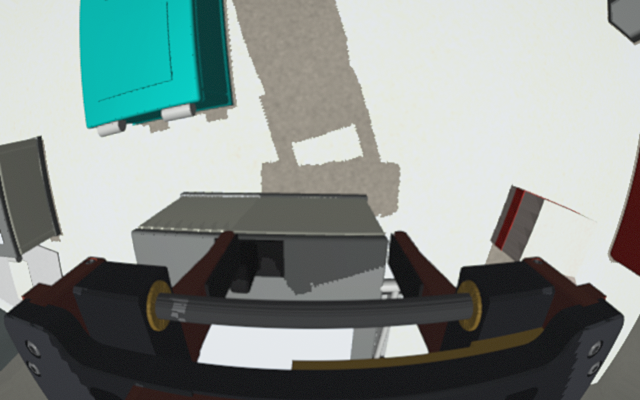

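The wrist view shows the large box with its front lid edge from (133,233) to (386,237), the tab at about (245,265), and the stay at (390,290). I use the front corners as a cross-check.

```bash
python3 - <<'E'
from h import *
w=dict(np.load('pics/w1.npz'));K=w['intrinsics'];M=R.from_rotvec(w['rvec'].ravel()).as_matrix();c=-M.T@w['tvec'].ravel()
pts=[]
for u,v in[(133,233),(386,237)]:
  q=cv2.fisheye.undistortPoints(np.array([[[u,v]]],float),K,np.zeros(4))[0,0]
  d=M.T@[q[0],q[1],1]; p=c+d*(131-c[2])/d[2]; pts.append(p);print(p.round(1))
e=pts[1]-pts[0];print(np.hypot(*e[:2]),np.degrees(np.arctan2(-e[0],e[1])))
a=np.radians(9.2);print('tab',sum(pts)/2+16*np.array([np.cos(a),np.sin(a),0]))
E
```

```text
[541.6  96.9 131. ]
[500.2 337.  131. ]
243.6648265848447 9.785943613652602
tab [536.66264595 219.49437524 131.        ]
```

Call:
carry_out(commands=[[0, -0.028, 0.0215, 0, 0, 0], [0, -0.028, 0.0215, 0, 0, 0], [0, 0, 0, 0, 0, 0]])

```text
t: 2.02
ee_pos: [534.3, 219.4, 243.4]
orientation: [-0.132, 1.571, 0.126]
ft_force: [0.3, 1.3, 0.5]
width: 87.9
```

```bash
python3 - <<'E'
from h import *
tab_target([534,220,166])
E
```

```text
t 2.025 pos [534.3 219.4 243.4] F [0.3 1.3 0.5] w 87.9377525719057 toolz yaw 9.38 M [[-0.004, -0.163, 0.987], [-0.004, 0.987, 0.163], [-1.0, -0.003, -0.005]]
tool-frame shift mm [77.4  0.9  0.1]
```

Call:
carry_out(commands=[[0.025, 0, 0, 0, 0, 0], [0.025, 0, 0, 0, 0, 0], [0.015, 0, 0, 0, 0, 0], [0.01, 0, 0, 0, 0, 0], [0, 0, 0, 0, 0, 0]])

```text
t: 2.65
ee_pos: [532.8, 221.4, 167.9]
orientation: [-0.126, 1.57, 0.122]
ft_force: [-0.4, -4.4, 6.3]
width: 87.9
```

Call:
carry_out(commands=[[0, 0, 0, 0, 0, 0], [0, 0, 0, 0, 0, 0], [0, 0, 0, 0, 0, 0], [0, 0, 0, 0, 0, 0], [0, 0, 0, 0, 0, 0], [0, 0, 0, 0, 0, 0]], grip=1)

```text
t: 3.4
ee_pos: [533.0, 222.2, 168.5]
orientation: [-0.126, 1.569, 0.123]
ft_force: [-0.3, -0.5, -0.5]
width: 31.1
```

```bash
python3 - <<'E'
from h import *
tab_target([534,220,166])
s=grab('side','s2');w=grab('wrist','w2')
a=cv2.resize(s['pixels'][60:220,200:400],(500,400));b=cv2.resize(w['pixels'][150:350,150:450],(600,400))
cv2.imwrite('pics/c2.png',cv2.convertScaleAbs(cv2.resize(np.hstack([a,b]),(800,291)),alpha=1.4))
E
```

```text
t 3.4 pos [533.  222.2 168.5] F [-0.3 -0.5 -0.5] w 31.10781072834437 toolz yaw 9.05 M [[-0.002, -0.157, 0.988], [-0.002, 0.988, 0.157], [-1.0, -0.002, -0.002]]
tool-frame shift mm [ 2.5 -2.4  0.6]
```

View pics/c2.png

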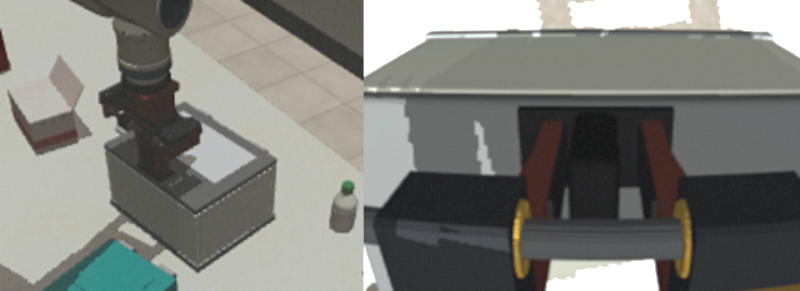

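The tab stands between the closing fingers (tab at wrist-crop (597,160)). The fingers are still moving at 31 mm, so I let them finish.

Call:
carry_out(commands=[[0.002, 0, 0, 0, 0, 0], [0, 0, 0, 0, 0, 0], [0, 0, 0, 0, 0, 0], [0, 0, 0, 0, 0, 0]])

```text
t: 4.0
ee_pos: [533.5, 219.7, 168.0]
orientation: [-0.128, 1.569, 0.119]
ft_force: [-1.0, -2.5, 1.8]
width: 15.9
```

```bash
python3 - <<'E'
from h import *
tab_target([533,222,166])
p=lambda th:np.array([-174*np.cos(th)+42*np.sin(th),174*np.sin(th)+42*np.cos(th)])
for a in(0,.1,.2,.3,.4,.5,.6,.7,.74,.8,.9,.95,1.):print(a,(p(a)-p(0)).round(1))
E
```

```text
t 4.0 pos [533.5 219.7 168. ] F [-1.  -2.5  1.8] w 15.944309683765573 toolz yaw 9.01 M [[-0.001, -0.157, 0.988], [-0.005, 0.988, 0.157], [-1.0, -0.005, -0.002]]
tool-frame shift mm [ 2.   2.4 -0.2]
0 [0. 0.]
0.1 [ 5.1 17.2]
0.2 [11.8 33.7]
0.3 [20.2 49.5]
0.4 [30.1 64.4]
0.5 [41.4 78.3]
0.6 [54.1 90.9]
0.7 [ 68.  102.2]
0.74 [ 73.8 106.3]
0.8 [ 82.9 112.1]
0.9 [ 98.7 120.4]
0.95 [107. 124.]
1.0 [115.3 127.1]
```

Call:
carry_out(commands=[[-0.0086, 0, 0.0025, 0, 0, 0], [-0.0086, 0, 0.0026, 0, 0, 0], [-0.0083, 0, 0.0033, 0, 0, 0], [-0.0082, 0, 0.0034, 0, 0, 0], [-0.008, 0, 0.004, 0, 0, 0], [-0.0078, 0, 0.0044, 0, 0, 0], [-0.0075, 0, 0.0048, 0, 0, 0], [-0.0074, 0, 0.0051, 0, 0, 0]])

```text
t: 5.0
ee_pos: [563.4, 224.3, 234.5]
orientation: [-0.129, 1.575, 0.118]
ft_force: [-0.0, -2.4, -4.6]
width: 15.6
```

```bash
cat >> h.py <<'E'
def lid(p0=(533.5,219.7,168.0),yaw=9.3):
    o=ctrl.get_obs();d=o['ee_pos']-np.array(p0);a=np.radians(yaw)
    f=d[:2]@[np.cos(a),np.sin(a)];l=d[:2]@[-np.sin(a),np.cos(a)]
    th=np.arctan2(42+d[2],174-f)-np.arctan2(42,174);r=np.hypot(42+d[2],174-f)
    print('t',o['t'],'fwd',f.round(1),'lat',l.round(1),'up',d[2].round(1),'theta',th.round(3),'r',r.round(1),'(179) F',o['ft_force'].round(1),'M',o['moment'].round(2),'w',round(o['width'],1))
E
python3 -c "
from h import *
lid();tab_target([0,0,0])"
```

```text
t 5.0 fwd 30.2 lat -0.2 up 66.5 theta 0.41 r 180.1 (179) F [-0.  -2.4 -4.6] M [ 0.56  0.3  -0.04] w 15.6
t 5.0 pos [563.4 224.3 234.5] F [-0.  -2.4 -4.6] w 15.630964907458178 toolz yaw 9.0 M [[-0.007, -0.156, 0.988], [-0.007, 0.988, 0.156], [-1.0, -0.006, -0.008]]
tool-frame shift mm [ 239.9 -132.  -589.7]
```

Call:
carry_out(commands=[[-0.0066, 0, 0.0055, 0, 0, 0], [-0.0064, 0, 0.006, 0, 0, 0], [-0.0062, 0, 0.0063, 0, 0, 0], [-0.006, 0, 0.0066, 0, 0, 0], [-0.0056, 0, 0.0068, 0, 0, 0], [-0.0053, 0, 0.007, 0, 0, 0], [-0.005, 0, 0.0073, 0, 0, 0], [-0.0047, 0, 0.0075, 0, 0, 0]])

```text
t: 6.0
ee_pos: [619.4, 233.1, 282.7]
orientation: [-0.13, 1.576, 0.117]
ft_force: [0.2, -2.1, -5.9]
width: 16.2
```

```bash
python3 -c "
from h import *
lid()"
```

```text
t 6.0 fwd 87.0 lat -0.7 up 114.7 theta 0.827 r 179.2 (179) F [ 0.2 -2.1 -5.9] M [ 0.31  0.36 -0.03] w 16.2
```

Call:
carry_out(commands=[[-0.004, 0, 0.0068, 0, 0, 0], [-0.0034, 0, 0.007, 0, 0, 0], [-0.0028, 0, 0.007, 0, 0, 0], [-0.0024, 0, 0.007, 0, 0, 0], [0, 0, 0, 0, 0, 0], [0, 0, 0, 0, 0, 0], [0, 0, 0, 0, 0, 0]])

```text
t: 6.88
ee_pos: [649.6, 237.8, 295.9]
orientation: [-0.13, 1.575, 0.117]
ft_force: [-0.5, -2.0, -2.8]
width: 15.7
```

```bash
python3 - <<'E'
from h import *
lid()
s=grab('side','s3');t=grab('top','t3')
a=cv2.resize(s['pixels'][40:220,200:400],(440,396));b=cv2.resize(t['pixels'][110:230,190:310],(396,396))
cv2.imwrite('pics/c3.png',cv2.convertScaleAbs(cv2.resize(np.hstack([a,b]),(800,379)),alpha=1.5))
E
```

```text
t 6.875 fwd 117.5 lat -0.9 up 127.9 theta 1.013 r 179.0 (179) F [-0.5 -2.  -2.8] M [ 0.14  0.36 -0.09] w 15.7
```

View pics/c3.png

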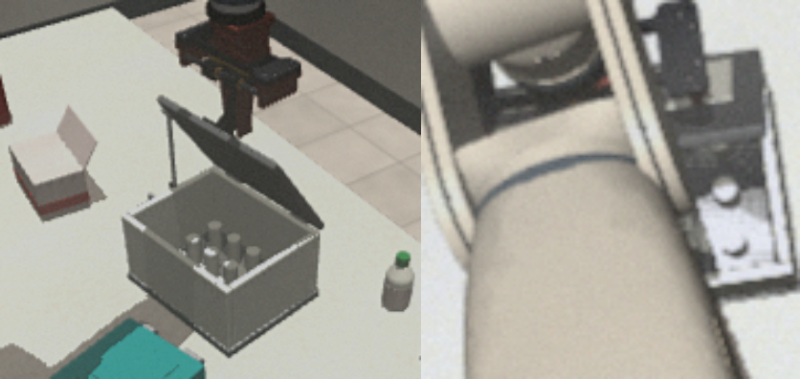

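The stay hangs free of the lid at crop (172,150), and the lid is at about 1.01 rad. I now lower it onto the stay.

Call:
carry_out(commands=[[0.0026, 0, -0.007, 0, 0, 0], [0.0027, 0, -0.0066, 0, 0, 0], [0.003, 0, -0.0066, 0, 0, 0], [0.0032, 0, -0.0064, 0, 0, 0], [0.0034, 0, -0.0062, 0, 0, 0], [0.0034, 0, -0.0055, 0, 0, 0], [0, 0, 0, 0, 0, 0]])

```text
t: 7.85
ee_pos: [611.3, 231.8, 278.7]
orientation: [-0.129, 1.567, 0.118]
ft_force: [1.9, -1.5, -3.8]
width: 15.8
```

```bash
python3 -c "
from h import *
lid()"
```

```text
t 7.85 fwd 78.8 lat -0.6 up 110.7 theta 0.776 r 179.9 (179) F [ 1.9 -1.5 -3.8] M [ 0.4  -0.45 -0.11] w 15.8
```

Call:
carry_out(commands=[[0.0012, 0, -0.0014, 0, 0, 0], [0.0012, 0, -0.0014, 0, 0, 0], [0, 0, 0, 0, 0, 0]])

```text
t: 8.22
ee_pos: [610.6, 231.7, 278.2]
orientation: [-0.128, 1.561, 0.119]
ft_force: [2.4, -0.9, -2.3]
width: 15.9
```

```bash
python3 -c "
from h import *
lid()"
```

```text
t 8.225 fwd 78.1 lat -0.6 up 110.2 theta 0.772 r 179.9 (179) F [ 2.4 -0.9 -2.3] M [ 0.29 -0.36 -0.01] w 15.9
```

Call:
carry_out(commands=[[0.002, 0, -0.002, 0, 0, 0], [0.001, 0, -0.001, 0, 0, 0], [0, 0, 0, 0, 0, 0]])

```text
t: 8.6
ee_pos: [610.4, 231.7, 278.1]
orientation: [-0.127, 1.554, 0.12]
ft_force: [4.2, -1.4, -0.5]
width: 15.7
```

```bash
python3 - <<'E'
from h import *
lid()
s=grab('side','s4')
cv2.imwrite('pics/c4.png',cv2.convertScaleAbs(cv2.resize(s['pixels'][60:200,230:370],(600,600),interpolation=cv2.INTER_CUBIC),alpha=1.5))
E
```

```text
t 8.6 fwd 77.8 lat -0.6 up 110.1 theta 0.77 r 180.0 (179) F [ 4.2 -1.4 -0.5] M [ 0.31 -0.13 -0.01] w 15.7
```

View pics/c4.png

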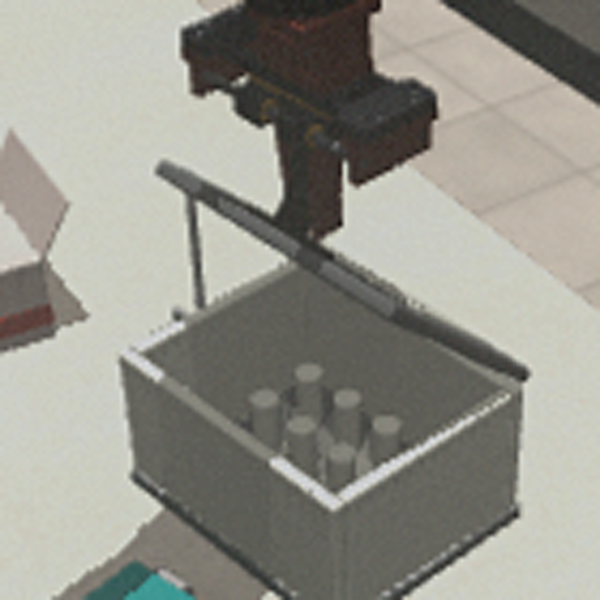

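The stay runs from the lid at (192,200) down to the wall at (200,305), and the lid stopped sinking at about 0.77 rad with the force building, so it is resting on the stay. I release in place and back off straight up.

Call:
carry_out(commands=[[0, 0, 0, 0, 0, 0], [0, 0, 0, 0, 0, 0], [0, 0, 0, 0, 0, 0], [0, 0, 0, 0, 0, 0], [0, 0, 0, 0, 0, 0], [0, 0, 0, 0, 0, 0]], grip=0)

```text
t: 9.4
ee_pos: [607.8, 232.1, 276.4]
orientation: [-0.129, 1.56, 0.12]
ft_force: [0.6, 0.5, -0.3]
width: 72.4
```

Call:
carry_out(commands=[[-0.01, 0, 0, 0, 0, 0], [-0.02, 0, 0, 0, 0, 0], [-0.03, 0, 0, 0, 0, 0], [-0.03, 0, 0, 0, 0, 0], [-0.03, 0, 0, 0, 0, 0], [0, 0, 0, 0, 0, 0]])

```text
t: 10.15
ee_pos: [607.1, 232.6, 403.6]
orientation: [-0.128, 1.558, 0.121]
ft_force: [0.6, 0.4, -0.7]
width: 88.0
```

Call:
carry_out(commands=[[0, 0, -0.03, 0, 0, 0], [0, 0, -0.03, 0, 0, 0], [0, 0, -0.03, 0, 0, 0], [0, 0, 0, 0, 0, 0], [0, 0, 0, 0, 0, 0], [0, 0, 0, 0, 0, 0], [0, 0, 0, 0, 0, 0]])

```text
t: 11.02
ee_pos: [516.6, 217.6, 398.4]
orientation: [-0.128, 1.562, 0.119]
ft_force: [-0.8, 0.6, -0.3]
width: 88.0
```

```bash
python3 - <<'E'
from h import *
lid()
s=grab('side','s5')
cv2.imwrite('pics/c5.png',cv2.convertScaleAbs(cv2.resize(s['pixels'][60:320,200:450],(600,600),interpolation=cv2.INTER_CUBIC),alpha=1.5))
E
```

```text
t 11.025 fwd -17.1 lat 0.6 up 230.4 theta 0.722 r 332.7 (179) F [-0.8  0.6 -0.3] M [-0.    0.03 -0.01] w 88.0
```

View pics/c5.png

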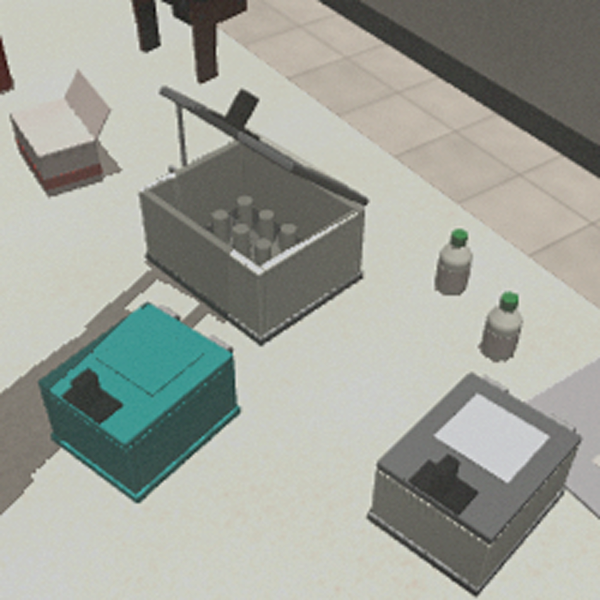

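The lid stands propped on its stay (rod at crop (180,135)) 1.6 s after release began, with the gripper clear at (205,50) and the small and turquoise boxes shut. I hand the job in.

```bash
python3 -c "
from h import *
print(ctrl.close_job())"
```

```text
the job is handed in; nothing more can be done
None
```

The larger box's lid now stands propped open on its stay, and the job is handed in. I gripped the black tab and lifted the lid to about 1.01 rad, where the stay dropped clear. I then lowered the lid until it stopped sinking at about 0.77 rad by arm position, let go, and backed the gripper off.

- **Last picture:** at 11 s the lid was still up on the rod. The gripper was open and clear with about 1 N on the wrist. The smaller box and the turquoise one were shut, and nothing I could see had been disturbed.
- **Forces:** readings at the end of each move never passed about 8 N. I did not watch them within a move.
- **Not fully confirmed:** 0.77 rad is the top of the expected rest range, and I did not measure the lid angle again after release. The foot in the notch was judged from the picture and from the lid holding. An early check of the lid height came out nearer 131 mm than 142 mm. I used 131 mm, and the tab moved along the arc that predicts to within about 1 mm.

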